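# Load a tin and a jar into the sloping roller lanes

### The job

Load the larder dispenser: put the green food tin into the green roller lane and the small jar with the yellow lid into the yellow roller lane. Set each one upright and gently on the rollers in the upper half of its lane and let go there, so that it slides down to the stop by itself, and leave both standing against their stops.

Things in the scene. Friction and masses are not known exactly. Their poses are not given: they have to be found in the camera images.
- tin: Small food tin with a green label and bare metal rims, a cylinder 57 mm across and 72 mm high, about 0.18 kg, standing upright on the worktop. Origin at the centre of its underside, z up along its axis.
- jar: Small clear jar with an orange-brown label and a golden yellow lid, round, 87 mm high, glass 60 mm across, lid (top 11 mm) 64 mm across, about 0.25 kg, upright on the worktop right of the lemon; best gripped round the lid. Not the tall jar with the same lid at the far left. Origin at the centre of its underside, z up.
- green_lane_bed (a point): Roller lane, green rails and stop, fixed. Point: middle of bed on roller tops, 72 mm over worktop; x up the 16 degree slope, y across, z square to bed. Bed x -150 to 150 mm, very slippery (friction 0.15): things slide down by themselves. Rails 90 mm apart, 18 mm above rollers, 6 thick. Stop face x -145 mm, 62 mm high. Hold across (y) above the rails to let go.
- yellow_lane_bed (a point): Roller lane, yellow rails and stop, fixed. Point: middle of bed on roller tops, 72 mm over worktop; x up the 16 degree slope, y across, z square to bed. Bed x -150 to 150 mm, very slippery (friction 0.15): things slide down by themselves. Rails 90 mm apart, 18 mm above rollers, 6 thick. Stop face x -145 mm, 62 mm high. Lanes stand side by side, may swap.
There are look-alikes about, which are no part of the job. What is shaped like the tin but red or turquoise is not meant.

How it is judged:
By the outcome, as a careful person would: the job done as asked, in the order asked, and still so for the second after the job is handed in, with the robot touching nothing.
It also fails if it takes over 54 s, if anything falls off the work surface, if the arm or the gripper's body presses on something with over 40 N, if the wrist force passes 120 N, or if a joint passes its speed limit or range.

### The arm

A 7-joint arm with a two-finger parallel gripper is mounted at the origin on a cart in front of the work surface, level with it; the furniture and walls round the work are solid. World frame = base frame: x ahead of the robot, y to its left, z up, the work surface at z = 0. Lengths are in m, angles in rad, forces in N, time in s.
With the tool pointing down it reaches from about 0.425 to 0.875 m from the base axis. Payload 8.4 kg.
Tool frame: the origin (TCP) lies between the finger pads; the fingertips stand 25 mm ahead of it and the grasp point (between the pads) lies 6 mm ahead of it; z points along the fingers, y is the line along which they close (so a half turn about z gives the same grasp; the last joint's range is limited). The gripper opens to 85 mm and grips with 20 to 120 N. Pads are 22 mm wide; open, the fingers measure 114 mm over their backs; the gripper's body (76 mm by 85 mm) begins 54 mm behind the grasp point. The pads swing forward as they close: fully open they stand 13 mm farther back than shut.
Start: joints at [-1.349, 0.333, 0.04, 1.465, -0.013, 1.343, -0.059], TCP at [0.205, 0.617, 0.256] pointing down, gripper open.
Joint ranges: [-2.58, 2.58], [-0.38, 2.09], [-1.3, 1.39], [0.25, 2.4], [-1.5, 4.64], [0.08, 2.09], [-2.65, 2.65]. Speed limits (rad/s): [2.22, 2.22, 2.79, 2.79, 3.14, 3.14, 3.14].

### API

Orientations are given as a unit quaternion [x, y, z, w].
In Python, from rig import * gives the robot as it stands.
- The arm moves only by the shell command python3 -m creep 'ROWS' [OPENING] [FORCE]. ROWS is JSON, a list of rows, each a list of 2 entries, a list of its own where there are three numbers: the shift along the tool's x, y, z in mm, then the turn about the tool's z in degrees. In form: [[[dx, dy, dz], spin], ...]. A call has 1 to 12 rows; each row shifts and turns the commanded pose from where the row before left it, along the tool's axes as they then stand; what a row does not reach is not made up. A row lasts 1/10 s, in which the tool goes at most 50 mm and 8.59 degrees, less where a joint would pass 70% of its speed; a pose out of reach is approached as far as the arm can. A call with a gripper value outside its range is refused whole. OPENING is the closure, from 0 (fully open) to 1 (shut), set as the call begins (- or left out, the last holds). The fingers move at their own pace and stop on an object; FORCE is the grip in N (left out, the last holds). Time passes only in rows, so rows that do not move let the fingers close. It gives the time, the measured TCP pose, the force, the opening and the grip force at its end, in the units of the state.
- observe(): the state, without advancing time (a new reading comes with each control period).
- grab_frame(name): name is "scene" or "side" or "wrist"; returns a dict with "frame" (480x640x3 uint8, red, green, blue), "fx", "fy", "cx", "cy" (pixels), "dist_coeffs" ([k1, k2, p1, p2, k3] as OpenCV has them; the pictures are not rectified), "xyz" and "attitude" of the camera in the world; the wrist camera has in their place "hand_eye" (4x4, takes a point from camera to tool coordinates, whose origin is the TCP and whose axes are the flange's). Camera axes: x right, y down, z forward; pixel columns grow to the right and rows downward; lengths in m; the calibration is good to about 2 mm. A picture is of the moment at which its call begins: read the wrist's pose just before it. There is no depth.
- sign_off(): hands the job in; it is judged then, once.
The state is a dict: "t": time; "joints": joint angles; "joint_velocities": joint speeds; "tau": joint torques, N m; "tcp_pos": TCP position; "ee_rot": TCP orientation; "force": force on the tool from outside, world axes, zero at the start; "torque": the same for the moment, N m; "opening": finger opening in m; "gripper_force": force on a finger pad.
Only numpy, scipy, OpenCV 4.12 (cv2) and the standard library are available. Lean on these libraries where they do the work, as an engineer would, in place of code of your own. Each camera call takes 0.05 s, during which the arm holds its last target. There are 200 camera calls.

## Working session

There is one attempt and no reset: what is moved stays moved. The work goes in short steps, Python scripts to look and compute and a shell command to move; the robot and the scene stay as the last step left them, time stands still between calls to the robot, and variables do not carry over. Pictures are saved under pics/ and viewed, at most 10 in all, crops included, and the job is handed in when it is done.

```bash
ls; mkdir -p pics
python3 - <<'E'
from rig import *
import cv2,numpy as np
s=observe()
print({k:np.round(v,3).tolist() for k,v in s.items()})
for n in ("scene","side"):
    g=grab_frame(n); cv2.imwrite(f"pics/{n}0.png",g["frame"][:,:,::-1])
    print(n,{k:np.round(v,4).tolist() for k,v in g.items() if k!="frame"})
g=grab_frame("wrist"); cv2.imwrite("pics/wrist0.png",g["frame"][:,:,::-1]); print(g["hand_eye"],g["fx"],g["dist_coeffs"])
E
```

```text
pics
{'t': 0.0, 'joints': [-1.349, 0.334, 0.04, 1.466, -0.013, 1.343, -0.059], 'joint_velocities': [0.0, 0.002, -0.0, -0.0, -0.002, -0.001, 0.002], 'tau': [0.001, -65.856, 1.366, -40.555, 0.017, 0.013, -0.0], 'tcp_pos': [0.205, 0.616, 0.255], 'ee_rot': [0.16, 0.987, -0.001, -0.0], 'force': [-0.167, 0.197, 0.511], 'torque': [-0.022, -0.012, -0.005], 'gripper_force': 0.0, 'opening': 0.085}
scene {'fx': 543.6135, 'fy': 543.6135, 'cx': 320.8786, 'cy': 243.0572, 'dist_coeffs': [-0.1153, 0.0, 0.0, 0.0, 0.0], 'xyz': [0.1079, -0.7637, 1.0724], 'attitude': [0.918, -0.2173, 0.0773, -0.3225]}
side {'fx': 517.3006, 'fy': 517.3006, 'cx': 313.612, 'cy': 241.719, 'dist_coeffs': [-0.0135, 0.0, 0.0, 0.0, 0.0], 'xyz': [0.367, -0.9743, 0.5235], 'attitude': [0.8408, -0.0538, 0.034, -0.5376]}
[[-2.29206091e-04 -9.45326515e-01 -3.26125326e-01  8.38801162e-02]
 [ 9.99999905e-01 -9.60055959e-05 -4.24528310e-04  1.31442590e-03]
 [ 3.70008011e-04 -3.26125393e-01  9.45326447e-01 -1.16477682e-01]
 [ 0.00000000e+00  0.00000000e+00  0.00000000e+00  1.00000000e+00]] 364.5329287123345 [-0.02449538  0.          0.          0.          0.        ]
```

View pics/scene0.png

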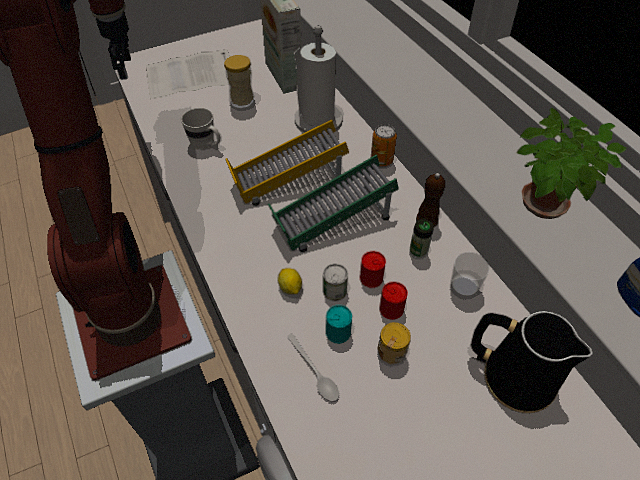

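View pics/side0.png

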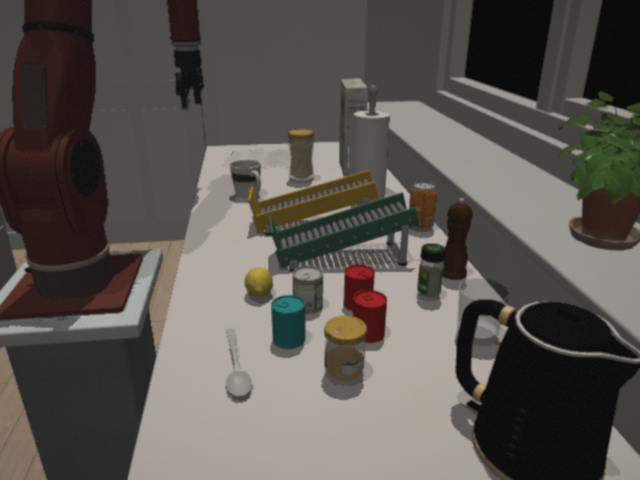

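Scene picture: candidates for the tin are the grey can with a possibly pale green label (335,281), the turquoise can (339,323), the red cans (373,268) and (393,300), the spice jar with green on it (422,238) and the orange can (384,145). For the jar they are the small one with the yellow lid (394,342) and the tall one at the far left (238,80). I choose (335,281) and (394,342). The lanes are yellow, around (290,160), and green, around (337,200). Both rise to the right, with their stops at the left end. One close crop will check this.

Run:
```python
import cv2,numpy as np
a=cv2.imread("pics/scene0.png"); b=cv2.imread("pics/side0.png")
A=cv2.resize(a[245:365,310:420],None,fx=3.6,fy=3.6,interpolation=cv2.INTER_CUBIC)
B=cv2.resize(b[260:380,265:375],None,fx=3.6,fy=3.6,interpolation=cv2.INTER_CUBIC)
cv2.imwrite("pics/crop1.png",np.clip(np.hstack([A,B]).astype(float)*1.5,0,255).astype(np.uint8))
A=cv2.resize(a[115:255,220:405],None,fx=2.15,fy=2.15,interpolation=cv2.INTER_CUBIC)
B=cv2.resize(b[165:305,245:430],None,fx=2.15,fy=2.15,interpolation=cv2.INTER_CUBIC)
cv2.imwrite("pics/crop2.png",np.clip(np.hstack([A,B]).astype(float)*1.5,0,255).astype(np.uint8))
```

```text
(no output)
```

View pics/crop1.png

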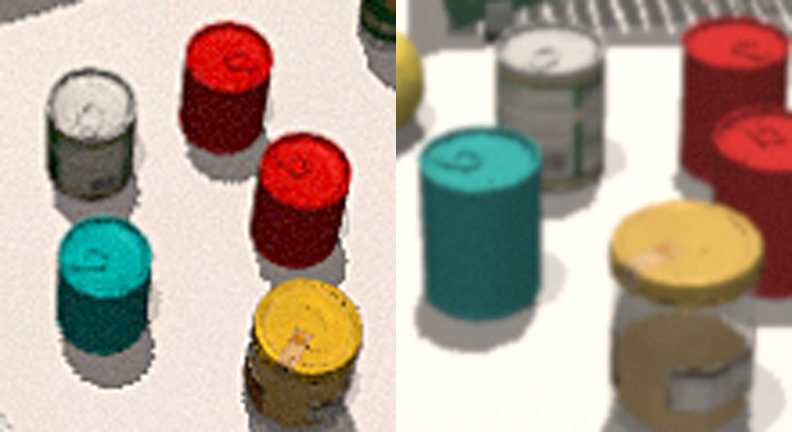

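View pics/crop2.png

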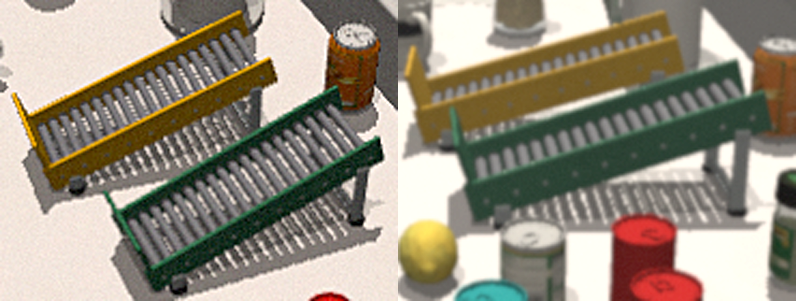

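The crop confirms the choice. The grey can's label shows its back, with green borders and metal rims: top centre at scene (335,274), side (308,274). The jar lid is at scene (396,336), side (346,327). The lanes' rail ends are clear as well, so I'll triangulate.

```bash
cat > h.py <<'E'
from rig import *
import cv2,numpy as np
from scipy.spatial.transform import Rotation as R
from scipy.optimize import least_squares
def pose(g,s=None):
    if "hand_eye" in g:
        T=np.eye(4);T[:3,:3]=R.from_quat(s["ee_rot"]).as_matrix();T[:3,3]=s["tcp_pos"];T=T@np.array(g["hand_eye"])
        return T[:3,:3],T[:3,3]
    return R.from_quat(g["attitude"]).as_matrix(),np.array(g["xyz"])
def K(g): return np.array([[g["fx"],0,g["cx"]],[0,g["fy"],g["cy"]],[0,0,1]])
def ray(g,uv,s=None):
    M,c=pose(g,s); p=cv2.undistortPoints(np.array([[uv]],float),K(g),np.array(g["dist_coeffs"]))[0,0]
    d=M@np.array([p[0],p[1],1]); return c,d/np.linalg.norm(d)
def tri(*rs):
    A=sum(np.eye(3)-np.outer(d,d) for c,d in rs); b=sum((np.eye(3)-np.outer(d,d))@c for c,d in rs)
    p=np.linalg.solve(A,b); return p,max(np.linalg.norm((np.eye(3)-np.outer(d,d))@(p-c)) for c,d in rs)
def proj(g,P,s=None):
    M,c=pose(g,s); q=(np.atleast_2d(P)-c)@M
    return cv2.projectPoints(q,np.zeros(3),np.zeros(3),K(g),np.array(g["dist_coeffs"]))[0][:,0]
def lane(p):  # x,y,yaw,z -> matrix
    return R.from_euler("ZY",[p[2],-np.radians(16)]).as_matrix(),np.array([p[0],p[1],p[3]])
E
python3 - <<'E'
from h import *
gs={n:grab_frame(n) for n in("scene","side")}
a,b=gs["scene"],gs["side"]
P={"tin":((335.3,273.9),(307.8,274.4)),"jar":((395.6,335.8),(345.8,326.7)),
"g_nearUp":((397.7,179.2),(418,208.3)),"g_farUp":((377.2,155.9),(404.1,192.9)),"g_stopfar":((270.2,204.8),(271.5,215.2)),
"y_nearUp":((347.9,143.8),(376.6,184.5)),"y_farUp":((332.1,121),(369.2,170.6)),"y_stopfar":((226,159.2),(250.6,187.3))}
for k,(u,v) in P.items():
    p,e=tri(ray(a,u),ray(b,v)); print(k,p.round(4),round(e,4))
for c in "gy":
    M=np.array([[.15,-.048,.018],[.15,.048,.018],[-.148,.048,.062]])
    ob=[P[c+"_"+k] for k in("nearUp","farUp","stopfar")]
    def f(p):
        Rm,t=lane(p); W=M@Rm.T+t
        return np.concatenate([(proj(a,W)-[o[0] for o in ob]).ravel(),(proj(b,W)-[o[1] for o in ob]).ravel()])
    r=least_squares(f,[.6,.2,0,.072]); print(c,r.x.round(4),np.abs(r.fun).max().round(1))
    r=least_squares(f,[.6,.2,0.1,.072]); print(r.fun.round(1))
E
```

```text
tin [ 0.4617 -0.1384  0.0676] 0.0013
jar [ 0.4935 -0.3452  0.0884] 0.0019
g_nearUp [0.7121 0.0081 0.1291] 0.0023
g_farUp [0.7095 0.1032 0.1301] 0.0026
g_stopfar [0.4078 0.1032 0.0914] 0.0021
y_nearUp [0.6655 0.1813 0.1265] 0.0017
y_farUp [0.6693 0.2785 0.1314] 0.0018
y_stopfar [0.3663 0.3088 0.0901] 0.0004
g [ 5.694e-01  5.300e-02 -1.000e-04  7.320e-02] 2.1
[ 0.4 -0.1  1.1 -0.4  1.9 -0.5 -2.1 -0.2 -1.1  0.1  0.2  0.4]
y [ 0.5249  0.238  -0.087   0.0739] 2.7
[-0.9 -0.7  0.9  0.5  2.6  0.8 -2.7 -1.6 -0.8  0.5  1.4  0.2]
```

Tin top is about (0.462, -0.138, 0.068) and jar lid about (0.494, -0.345, 0.088). Green bed is at (0.569, 0.053) with yaw 0, yellow bed at (0.525, 0.238) with yaw -5°, and the heights agree with the text. I'll square the tool to the world and swing over to the tin.

```bash
python3 -m creep '[[[0,0,0],-6.1],[[0,0,0],-6.1],[[0,0,0],-6.1],[[-25,-37,0],0],[[-25,-37,0],0],[[-25,-37,0],0],[[-25,-37,0],0],[[-25,-37,0],0],[[-25,-37,0],0],[[-25,-37,0],0],[[-25,-37,0],0],[[-25,-37,0],0]]' 0 20
python3 -m creep '[[[-15,-35,0],0],[[0,-40,0],0],[[0,-40,0],0],[[0,-40,0],0],[[0,-40,0],0],[[0,-40,0],0],[[0,-40,0],0],[[0,-40,0],0],[[0,-40,0],0],[[0,-40,0],0],[[0,-20,0],0],[[0,0,0],0]]'
python3 - <<'E'
from h import *
a=grab_frame("scene")
for k,u in {"teal":(339.4,316.7),"redA":(373,261),"redB":(394,291)}.items():
    c,d=ray(a,u); print(k,(c+d*(.072-c[2])/d[2]).round(3))
s=observe(); g=grab_frame("wrist"); cv2.imwrite("pics/w1.png",g["frame"][:,:,::-1])
np.save("w1.npy",np.r_[s["tcp_pos"],s["ee_rot"]])
print(proj(g,[.462,-.138,.072],s))
E
```

```text
t: 1.45
tcp_pos: [0.4302, 0.2818, 0.2565]
ee_rot: [0.001, 1.0, 0.0, 0.0]
force: [0.5, 0.9, 0.2]
opening: 0.0855
gripper_force: 0.0
t: 2.65
tcp_pos: [0.4434, -0.1347, 0.2565]
ee_rot: [0.003, 1.0, -0.0, 0.0]
force: [-0.1, 0.6, -0.0]
opening: 0.0856
gripper_force: 0.0
teal [ 0.415 -0.245  0.072]
redA [ 0.553 -0.148  0.072]
redB [ 0.553 -0.241  0.072]
[[310.71058045 241.80602806]]
```

View pics/w1.png

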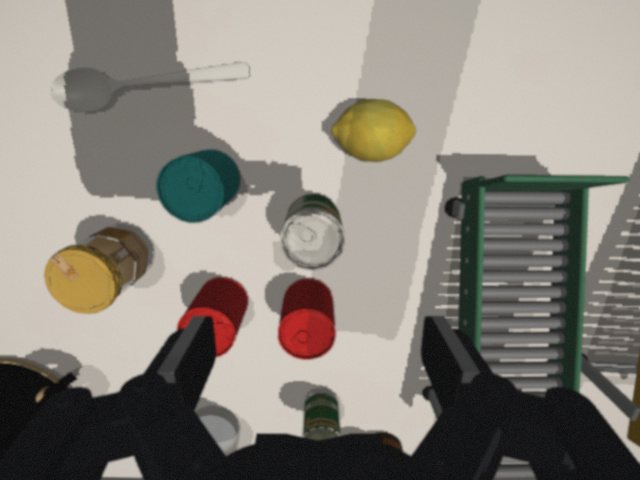

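The wrist view shows the tin's top centre at (313,238), with a green label on its far side, which confirms it. The jar lid is at (80,281), the turquoise can at (192,190), the red cans at (213,330) and (306,330), and the green lane's rails at columns 472 and 577.

Run:
```python
from h import *
a,b,g=[grab_frame(n) for n in("scene","side","wrist")]
w=np.load("w1.npy"); s={"tcp_pos":w[:3],"ee_rot":w[3:]}
for k,u,v,q in (("tin",(335.3,273.9),(307.8,274.4),(313,238)),("jar",(395.6,335.8),(345.8,326.7),(80,281))):
    rs=[ray(a,u),ray(b,v),ray(g,q,s)]
    p,e=tri(*rs); print(k,p.round(4),round(e,4), "tcp->",(p-np.array(observe()["tcp_pos"])).round(4))
    c,d=rs[2]; z={"tin":.072,"jar":.087}[k]; print((c+d*(z-c[2])/d[2]).round(4))
Rm,t=lane([.5694,.053,0,.0732])
print(proj(g,np.array([[x,y,.018] for x in(-.14,-.08) for y in(-.051,-.045,.045,.051)]+[[-.145,0,.062]])@Rm.T+t,s).round(0).tolist())
```

```text
tin [ 0.4617 -0.1365  0.0659] 0.0018 tcp-> [ 0.0177 -0.0063 -0.1904]
[ 0.4585 -0.136   0.072 ]
jar [ 0.4943 -0.3419  0.0845] 0.0027 tcp-> [ 0.0503 -0.2117 -0.1718]
[ 0.492  -0.3388  0.087 ]
[[467.0, 200.0], [473.0, 200.0], [572.0, 200.0], [578.0, 200.0], [466.0, 267.0], [472.0, 267.0], [570.0, 266.0], [576.0, 266.0], [554.0, 190.0]]
```

```bash
python3 -m creep '[[[-4,-1,20],0],[[-4,-1,35],0],[[-4,-2,35],0],[[-4,-2,20],0],[[0,0,10],0],[[0,0,0],0],[[0,0,0],0]]' 0 20
python3 - <<'E'
from h import *
s=observe(); print(s["tcp_pos"],s["force"]); g=grab_frame("wrist"); cv2.imwrite("pics/w2.png",g["frame"][:,:,::-1])
print(proj(g,[[.460,-.136,.072],[.4885,-.136,.072],[.46,-.1645,.072],[.46,-.1075,.072],[.4315,-.136,.072]],s).round(0).tolist())
np.save("w2.npy",np.r_[s["tcp_pos"],s["ee_rot"]])
E
```

```text
t: 3.6
tcp_pos: [0.4603, -0.1373, 0.1371]
ee_rot: [0.0, 1.0, -0.0, 0.0]
force: [0.2, -0.8, 0.0]
opening: 0.0855
gripper_force: 0.0
[ 0.46029162 -0.13725505  0.13711429] [ 0.18120457 -0.82433222  0.03663483]
[[318.0, 279.0], [318.0, 325.0], [266.0, 279.0], [371.0, 279.0], [318.0, 229.0]]
```

View pics/w2.png

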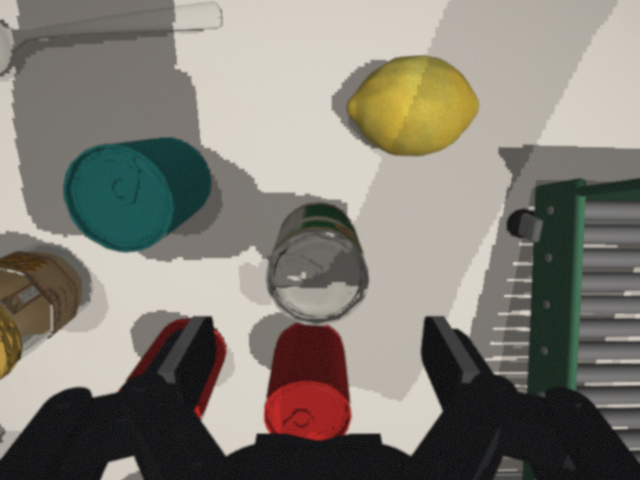

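The tin's top is at (318,277), against a predicted (318,279), so the tool is centred to about 1 mm. I'll descend 80 mm, grip and lift.

```bash
python3 -m creep '[[[0,1,20],0],[[0,0,30],0],[[0,0,20],0],[[0,0,10],0],[[0,0,0],0],[[0,0,0],0]]' 0 25
python3 -m creep '[[[0,0,0],0],[[0,0,0],0],[[0,0,0],0],[[0,0,0],0],[[0,0,0],0],[[0,0,0],0],[[0,0,0],0]]' 1 25
python3 -m creep '[[[0,0,-5],0],[[0,0,-15],0],[[0,0,-25],0],[[0,0,-35],0],[[0,0,-35],0],[[0,0,-25],0],[[0,0,-10],0],[[0,0,0],0]]'
```

```text
t: 4.25
tcp_pos: [0.4606, -0.1367, 0.0574]
ee_rot: [0.001, 1.0, -0.0, 0.001]
force: [1.1, -0.4, 0.1]
opening: 0.0859
gripper_force: 0.0
t: 4.95
tcp_pos: [0.4606, -0.1367, 0.0574]
ee_rot: [0.001, 1.0, 0.0, 0.001]
force: [-1.6, -0.2, 6.9]
opening: 0.0569
gripper_force: 25.2
t: 5.75
tcp_pos: [0.4605, -0.1365, 0.2073]
ee_rot: [0.001, 1.0, 0.0, 0.001]
force: [0.3, -1.0, -2.2]
opening: 0.0568
gripper_force: 27.2
```

```bash
python3 -m creep '[[[-14,14,0],0],[[-25,26,0],0],[[-25,26,0],0],[[-25,26,0],0],[[-25,26,0],0],[[-25,26,0],0],[[-25,26,0],0],[[-17,20,0],0],[[0,0,0],0],[[0,0,0],0]]'
python3 - <<'E'
from h import *
s=observe(); print(s["tcp_pos"]); g=grab_frame("wrist"); cv2.imwrite("pics/w3.png",g["frame"][:,:,::-1])
np.save("w3.npy",np.r_[s["tcp_pos"],s["ee_rot"]])
for n,L in (("g",[.5694,.053,0,.0727]),("y",[.5249,.238,-.087,.0727])):
    Rm,t=lane(L)
    print(n,proj(g,np.array([[x,y,.018] for x in(-.14,0) for y in(-.051,-.045,.045,.051)])@Rm.T+t,s).round(0).tolist())
E
```

```text
t: 6.75
tcp_pos: [0.6406, 0.0539, 0.2036]
ee_rot: [0.0, 1.0, -0.001, -0.002]
force: [-0.7, -1.3, -1.6]
opening: 0.0566
gripper_force: 27.2
[0.64062664 0.05387905 0.20362585]
g [[230.0, -102.0], [240.0, -102.0], [390.0, -102.0], [400.0, -102.0], [231.0, 132.0], [241.0, 132.0], [389.0, 132.0], [399.0, 132.0]]
y [[571.0, -199.0], [581.0, -197.0], [724.0, -171.0], [733.0, -170.0], [551.0, 44.0], [561.0, 45.0], [706.0, 63.0], [716.0, 65.0]]
```

View pics/w3.png

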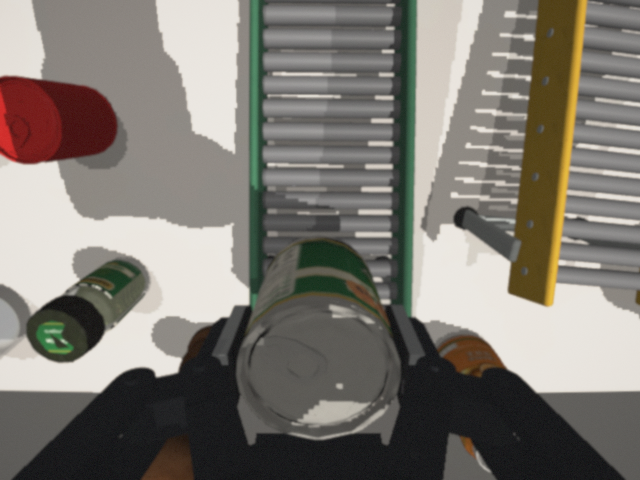

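The rails in the wrist view sit at columns 250 and 414, about 9 mm further in +y than the fixed cameras gave, since those have weak depth along y. I'll refine both lanes from the wrist images.

Run:
```python
from h import *
g=grab_frame("wrist"); w=np.load("w3.npy"); s={"tcp_pos":w[:3],"ee_rot":w[3:]}
im=cv2.imread("pics/w3.png"); hsv=cv2.cvtColor(im,cv2.COLOR_BGR2HSV)
gm=cv2.inRange(hsv,(60,80,25),(90,255,255)); ym=cv2.inRange(hsv,(18,120,60),(32,255,255))
rows=[10,60,110,160,200]
gl=[];gr=[];yr=[]
for r in rows:
    c=np.where(gm[r,200:450])[0]+200; gl.append(c.min()); gr.append(c.max()+1)
    c=np.where(ym[r,500:600])[0]+500; yr.append(c.max()+1)
print(gl,gr,yr)
def col(L,y,r): # column where edge (y,z=.018) crosses row r
    Rm,t=lane(L); x=np.linspace(-.14,.15,60)
    q=proj(g,np.c_[x,0*x+y,0*x+.018]@Rm.T+t,s); return np.interp(r,q[:,1],q[:,0])
f=lambda p:np.r_[col([.5694,p[0],p[1],p[2]],-.051,rows)-gl,col([.5694,p[0],p[1],p[2]],.051,rows)-gr]
r=least_squares(f,[.06,0,.073]); print("g",r.x.round(4),r.fun.round(1))
f=lambda p:col([.5249,p[0],p[1],.0725],-.045,rows)-yr
r=least_squares(f,[.24,-.087]); print("y",r.x.round(4),r.fun.round(1))
# yellow near rail upper end, top corner: px about (552,304)
c,d=ray(g,(552,304),s); print((c+d*(.0725+.0413+.0173-c[2])/d[2]).round(4))
```

```text
[np.int64(251), np.int64(251), np.int64(250), np.int64(251), np.int64(251)] [np.int64(415), np.int64(415), np.int64(414), np.int64(413), np.int64(412)] [np.int64(586), np.int64(581), np.int64(576), np.int64(570), np.int64(566)]
g [ 0.0636 -0.0074  0.065 ] [ 0.  -0.2  0.7 -0.3 -0.3  0.2 -0.4 -0.1  0.1  0.3]
y [ 0.2507 -0.093 ] [-0.   0.  -0.2  0.4 -0.2]
[0.6594 0.1922 0.1311]
```

```bash
python3 -m creep '[[[0,5,0],0],[[0,4,10],0],[[0,0,15],0],[[0,0,10],0],[[0,0,0],0],[[0,0,0],0]]'
python3 -m creep '[[[0,0,4],0],[[0,0,2],0],[[0,0,0],0]]'
```

```text
t: 7.45
tcp_pos: [0.641, 0.0619, 0.1709]
ee_rot: [0.001, 1.0, -0.0, -0.0]
force: [0.3, -0.5, -0.2]
opening: 0.0568
gripper_force: 27.2
t: 7.75
tcp_pos: [0.6411, 0.0621, 0.1652]
ee_rot: [0.001, 1.0, -0.0, -0.0]
force: [-0.2, -0.7, -1.0]
opening: 0.0568
gripper_force: 27.2
```

```bash
python3 -m creep '[[[0,0,2],0],[[0,0,2],0],[[0,0,0],0]]'
```

```text
t: 8.05
tcp_pos: [0.641, 0.0622, 0.161]
ee_rot: [0.001, 1.0, -0.0, -0.0]
force: [-1.0, -0.2, -2.2]
opening: 0.0569
gripper_force: 27.2
```

```bash
for i in 1 2; do python3 -m creep '[[[0,0,2],0],[[0,0,0],0]]' - 20 | egrep 'tcp|^force|grip'; done; python3 -m creep '[[[0,0,2],0],[[0,0,0],0]]' | egrep 'tcp|^force|grip'
```

```text
tcp_pos: [0.6414, 0.0622, 0.1598]
force: [-1.1, -0.7, 3.3]
gripper_force: 27.7
tcp_pos: [0.6415, 0.0622, 0.1594]
force: [-8.1, 0.7, 16.2]
gripper_force: 28.9
tcp_pos: [0.6416, 0.0621, 0.1591]
force: [-15.7, -0.8, 31.8]
gripper_force: 30.1
```

Contact came at the height expected. The tin does not pivot in the grip, so I'll ease off to a light touch and release.

```bash
python3 -m creep '[[[0,0,-4],0],[[0,0,0],0],[[0,0,0],0]]' - 20 | egrep 'tcp|^force|grip'
python3 -m creep '[[[0,0,0],0],[[0,0,0],0],[[0,0,0],0],[[0,0,0],0],[[0,0,0],0]]' 0
python3 -m creep '[[[0,0,-20],0],[[0,0,-30],0],[[0,0,-40],0],[[0,0,-20],0],[[0,0,0],0]]'
python3 - <<'E'
from h import *
o=[]
for n in("scene","side"):
    g=grab_frame(n)["frame"][:,:,::-1]; o.append(g[100:300,220:430] if n=="scene" else g[150:350,230:440])
cv2.imwrite("pics/p1.png",cv2.resize(np.hstack(o),None,fx=1.9,fy=1.9,interpolation=cv2.INTER_CUBIC))
E
```

```text
tcp_pos: [0.6415, 0.0622, 0.1597]
force: [-1.9, 0.3, 7.4]
gripper_force: 27.7
t: 9.45
tcp_pos: [0.6411, 0.0622, 0.1591]
ee_rot: [0.001, 1.0, -0.0, -0.0]
force: [-0.0, -0.8, 0.2]
opening: 0.0854
gripper_force: 0.0
t: 9.95
tcp_pos: [0.6426, 0.062, 0.2729]
ee_rot: [0.001, 1.0, 0.001, 0.003]
force: [0.2, -0.2, 0.6]
opening: 0.0855
gripper_force: 0.0
```

View pics/p1.png

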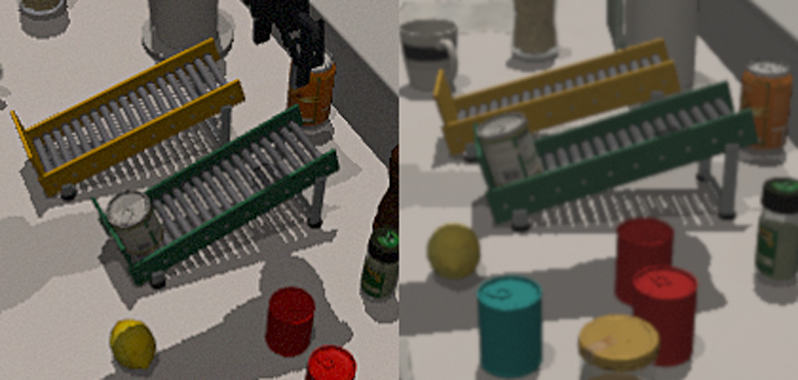

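The tin stands upright against the stop in the green lane. Next I'll move to the jar.

```bash
python3 -m creep '[[[8,-22,0],0],[[15,-40,0],0],[[15,-40,0],0],[[15,-40,0],0],[[15,-40,0],0],[[15,-40,0],0],[[15,-40,0],0],[[15,-40,0],0],[[15,-40,0],0],[[15,-40,0],0],[[7,-20,0],0],[[0,0,0],0]]'
python3 -m creep '[[[0,0,20],0],[[0,0,20],0],[[0,0,0],0],[[0,0,0],0]]'
python3 - <<'E'
from h import *
a,b=grab_frame("scene"),grab_frame("side")
for u,v in (((480,352),(476,392)),((503,320),(507,312))): print("kettle",[np.round(x,3) for x in tri(ray(a,u),ray(b,v))])
s=observe(); g=grab_frame("wrist"); cv2.imwrite("pics/w4.png",g["frame"][:,:,::-1])
m=cv2.inRange(cv2.cvtColor(cv2.imread("pics/w4.png"),cv2.COLOR_BGR2HSV),(18,110,80),(32,255,255))
n,l,st,ce=cv2.connectedComponentsWithStats(m)
for i in range(1,n):
    if st[i,4]>150: print(st[i],ce[i].round(1))
i=1+np.argmax(st[1:,4]); p=st[i,:2]+st[i,2:4]/2
c,d=ray(g,p,s); print(p,(c+d*(.087-c[2])/d[2]).round(4),s["tcp_pos"].round(4)); 
cv2.imwrite("pics/w4c.png",g["frame"][:,:,::-1])
E
```

```text
t: 11.25
tcp_pos: [0.487, -0.3437, 0.2683]
ee_rot: [0.004, 1.0, -0.0, -0.001]
force: [-0.4, -1.0, 0.2]
opening: 0.0854
gripper_force: 0.0
t: 11.65
tcp_pos: [0.4904, -0.339, 0.229]
ee_rot: [0.0, 1.0, 0.0, -0.001]
force: [0.0, -0.2, 0.2]
opening: 0.0857
gripper_force: 0.0
kettle [array([ 0.663, -0.436,  0.024]), np.float64(0.004)]
kettle [array([ 0.68 , -0.443,  0.158]), np.float64(0.007)]
[ 590   37   50   71 2347] [620.7  74.9]
[ 276  192   81   84 4649] [316.9 237.7]
[316.5 234. ] [ 0.4892 -0.3398  0.087 ] [ 0.4909 -0.3396  0.2301]
```

View pics/w4.png

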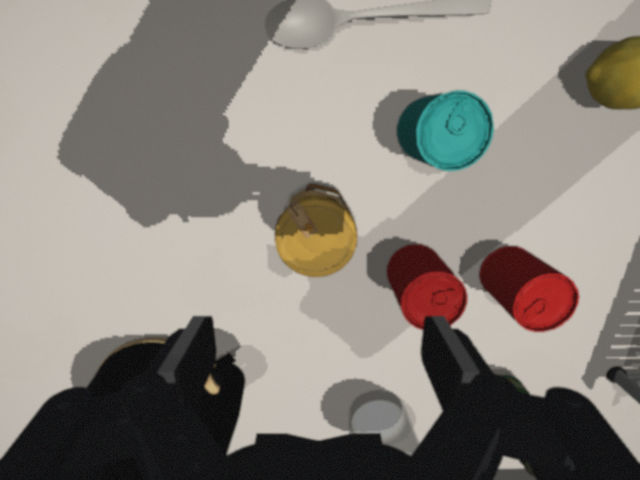

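The lid is centred at (316.5,236), so the tool is over it to within 1 mm, clear of the red can and the kettle. I'll descend 150 mm, grip the lid and lift.

```bash
python3 -m creep '[[[0,0,20],0],[[0,0,35],0],[[0,0,35],0],[[0,0,30],0],[[0,0,20],0],[[0,0,10],0],[[0,0,0],0],[[0,0,0],0]]' 0 30
python3 -m creep '[[[0,0,0],0],[[0,0,0],0],[[0,0,0],0],[[0,0,0],0],[[0,0,0],0],[[0,0,0],0],[[0,0,0],0]]' 1 30
python3 -m creep '[[[0,0,-5],0],[[0,0,-15],0],[[0,0,-30],0],[[0,0,-35],0],[[0,0,-35],0],[[0,0,-25],0],[[0,0,-5],0],[[0,0,0],0]]'
```

```text
t: 12.6
tcp_pos: [0.4912, -0.3401, 0.0806]
ee_rot: [0.001, 1.0, -0.0, 0.001]
force: [0.0, 0.6, -0.1]
opening: 0.0854
gripper_force: 0.0
t: 13.3
tcp_pos: [0.4913, -0.3405, 0.081]
ee_rot: [0.001, 1.0, -0.001, 0.001]
force: [-2.1, -0.1, 6.4]
opening: 0.0594
gripper_force: 32.2
t: 14.1
tcp_pos: [0.4908, -0.3397, 0.2304]
ee_rot: [0.001, 1.0, -0.0, 0.001]
force: [0.7, -0.4, -2.5]
opening: 0.0599
gripper_force: 34.0
```

The opening of 60 mm shows the pads hold the glass just under the lid. That is secure, because the lid rests on the pads. I'll carry the jar to the yellow lane.

```bash
python3 -m creep '[[[-4,20,-10],0],[[-7,39,-10],0],[[-7,39,0],0],[[-7,39,0],0],[[-7,39,0],0],[[-7,39,0],0],[[-7,39,0],0],[[-7,39,0],0],[[-7,39,0],0],[[-7,39,0],0],[[-7,39,0],0],[[-7,39,0],0]]'
python3 -m creep '[[[-7,39,0],0],[[-7,39,0],0],[[-7,39,0],0],[[-3,18,0],0],[[0,0,0],2.7],[[0,0,0],2.6],[[0,0,0],0],[[0,0,0],0]]'
python3 - <<'E'
from h import *
s=observe(); g=grab_frame("wrist"); cv2.imwrite("pics/w5.png",g["frame"][:,:,::-1]); print(s["tcp_pos"])
hsv=cv2.cvtColor(cv2.imread("pics/w5.png"),cv2.COLOR_BGR2HSV)
ym=cv2.inRange(hsv,(18,120,40),(32,255,255))
rows=[10,50,90,130]; L=[];H=[]
for r in rows:
    c=np.where(ym[r,180:480])[0]+180; L.append(c.min());H.append(c.max()+1)
print(L,H)
def col(P,y,r):
    Rm,t=lane(P); x=np.linspace(-.14,.15,60); q=proj(g,np.c_[x,0*x+y,0*x+.018]@Rm.T+t,s); return np.interp(r,q[:,1],q[:,0])
f=lambda p:np.r_[col([.525,*p],-.051,rows)-L,col([.525,*p],.051,rows)-H]
r=least_squares(f,[.25,-.093,.0725]); print(r.x.round(4),r.fun.round(1))
Rm,t=lane([.525,*r.x]); print("target",(Rm@[.07,0,0]+t).round(4))
E
```

```text
t: 15.3
tcp_pos: [0.5714, 0.1108, 0.2476]
ee_rot: [0.001, 1.0, -0.0, -0.001]
force: [1.7, -0.9, -1.9]
opening: 0.0595
gripper_force: 34.0
t: 16.1
tcp_pos: [0.5961, 0.2436, 0.2483]
ee_rot: [0.047, 0.999, -0.001, -0.001]
force: [0.7, -0.4, -1.0]
opening: 0.0598
gripper_force: 34.0
[0.59610493 0.2436267  0.2483368 ]
[np.int64(250), np.int64(250), np.int64(250), np.int64(250)] [np.int64(390), np.int64(389), np.int64(389), np.int64(389)]
[ 0.2522 -0.0968  0.0673] [-0.1 -0.   0.   0.1 -0.2  0.5  0.1 -0.3]
target [0.592  0.2457 0.0866]
```

Aligned: the lane centre is 2 mm further in +y. I'll lower the jar.

```bash
python3 -m creep '[[[0,2,10],0],[[0,0,20],0],[[0,0,18],0],[[0,0,10],0],[[0,0,2],0],[[0,0,0],0],[[0,0,0],0]]' | egrep 'tcp|^force'
python3 -m creep '[[[0,0,2],0],[[0,0,0],0]]' | egrep 'tcp|^force'
python3 -m creep '[[[0,0,2],0],[[0,0,0],0]]' | egrep 'tcp|^force'
```

```text
tcp_pos: [0.5971, 0.2463, 0.1902]
force: [-0.0, 0.4, -2.6]
tcp_pos: [0.5968, 0.2463, 0.1876]
force: [-0.8, 0.7, -2.8]
tcp_pos: [0.5965, 0.2462, 0.1851]
force: [-0.2, -0.5, -2.1]
```

```bash
python3 -m creep '[[[0,0,2],0],[[0,0,0],0]]' | egrep 'tcp|^force'
python3 -m creep '[[[0,0,1],0],[[0,0,0],0]]' | egrep 'tcp|^force'
```

```text
tcp_pos: [0.5967, 0.2463, 0.1836]
force: [-0.8, 0.1, 1.9]
tcp_pos: [0.5968, 0.2463, 0.1834]
force: [-3.7, -1.6, 8.1]
```

```bash
python3 -m creep '[[[0,0,0],0],[[0,0,0],0],[[0,0,0],0],[[0,0,0],0],[[0,0,0],0],[[0,0,0],0],[[0,0,0],0]]' 0
python3 -m creep '[[[0,0,-20],0],[[0,0,-30],0],[[0,0,-40],0],[[0,0,-20],0],[[0,0,0],0],[[0,0,0],0],[[0,0,0],0]]'
python3 - <<'E'
from h import *
o=[]
for n in("scene","side"):
    g=grab_frame(n)["frame"][:,:,::-1]; o.append(g[100:300,200:410] if n=="scene" else g[130:330,230:440])
cv2.imwrite("pics/p2.png",cv2.resize(np.hstack(o),None,fx=1.9,fy=1.9,interpolation=cv2.INTER_CUBIC))
E
```

```text
t: 18.35
tcp_pos: [0.5966, 0.2463, 0.1823]
ee_rot: [0.047, 0.999, -0.0, -0.0]
force: [0.5, -0.5, 0.2]
opening: 0.0857
gripper_force: 0.0
t: 19.05
tcp_pos: [0.5961, 0.2462, 0.2909]
ee_rot: [0.047, 0.999, -0.001, -0.001]
force: [0.2, 0.3, 0.3]
opening: 0.0855
gripper_force: 0.0
```

View pics/p2.png

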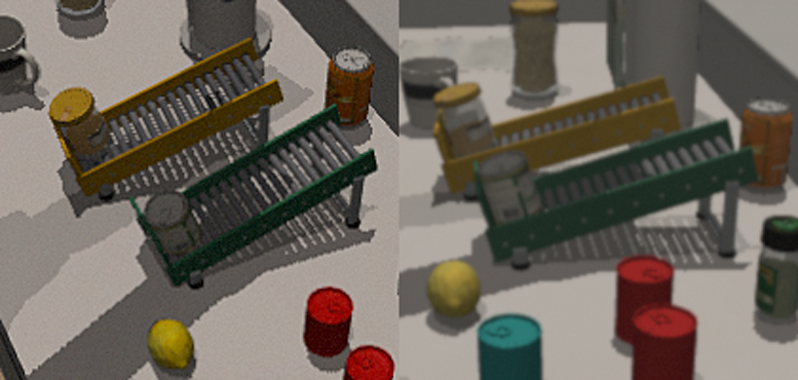

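Both stand square on their beds against the stops: the jar in the yellow lane at crop (75,125), the tin in the green lane at crop (168,222). The gripper is clear, so I'll hand in.

```bash
python3 -c "
from rig import *
print(sign_off())"
```

```text
the job is handed in; nothing more can be done
None
```

I put the green tin in the green lane and then the yellow-lidded jar in the yellow lane; both slid down, stood upright against their stops in the last pictures, and the job is handed in at about 19 s.

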